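Draw a tealight from the spring dispenser and complete the candle board

ROBOT

A 6-joint arm with a two-finger parallel gripper is mounted at the origin on the work surface. World frame = base frame: x ahead of the robot, y to its left, z up, the work surface at z = 0. Lengths are in m, angles in degrees, forces in N, time in s.
With the tool pointing down it reaches from about 0.325 to 0.85 m from the base axis. Payload 15.5 kg.
Tool frame: the origin (TCP) lies at the very end of the fingers, on their centre line; the grasp point (between the pads) lies arm.grip_depth behind it (arm.grip_depth is the distance from the TCP to the grasp point, in m); z points along the fingers, y is the line along which they close (so a half turn about z gives the same grasp; the last joint's range is limited). The gripper opens to 91 mm and grips with 3 to 60 N. Pads are 32 mm wide; open, the fingers measure 118 mm over their backs; the gripper's body (76 mm by 178 mm) begins 60 mm behind the grasp point.
Start: joints at [70.502, 28.281, 77.091, -0, 74.628, -5.472], TCP at [0.151, 0.606, 0.214] pointing down, gripper open.
Joint ranges: [-166.48, 166.48], [-47.26, 123.95], [12.59, 153.08], [-70.14, 250.14], [6.76, 159.57], [-176.63, 176.63]. Speed limits (degrees/s): [108.29, 108.29, 147.25, 172.46, 172.46, 172.46].

INTERFACE

Orientations are given as a 3x3 rotation matrix whose columns are the frame's x, y, z axes.
In Python, from rig import arm gives the robot as it stands. Calls block until the motion is done:
- arm.move_to(position, orientation): joint-space move of the TCP to a pose.
- arm.move_l(position, orientation=None, feed=0.15): straight line of the TCP; orientation=None keeps the orientation; feed is the mean speed in m/s.
- arm.move_joints(angles): joint-space move.
- arm.grip(opening): finger opening in m; the grip force is fixed at half the most; returns when the fingers have stopped.
- arm.sleep(seconds).
- arm.solve_ik(position, orientation): joint angles nearest the present ones, or None.
- arm.snapshot(name): name is "scene" or "top" or "wrist"; returns the picture (420x560x3 uint8, red, green, blue); there is no depth.
- arm.get_calibration(name): a dict with "intrinsics" (3x3 intrinsics, pixels), "cam_to_world" (4x4, takes a point from camera to world coordinates). Camera axes: x right, y down, z forward; pixel columns grow to the right and rows downward; lengths in m; the calibration is good to about 2 mm. The wrist camera is an equidistant fisheye: a pixel r from the principal point sees the ray r / f radians off the axis. A picture is of the moment at which its call begins: read the wrist's pose just before it. get_calibration takes no time and is no camera call; for the wrist camera it gives the pose at the moment of the call.
A pose or a line that the arm cannot do raises arm.Unreachable and nothing moves.
- arm.sign_off(): hands the job in; it is judged then, once.
Readings, each from a call of its own:
- arm.current_t(): time.
- arm.current_joint_positions(): joint angles.
- arm.current_dq(): joint speeds.
- arm.current_tau(): joint torques, N m.
- arm.current_ee_pos(): TCP position.
- arm.current_tool_rot(): TCP orientation.
- arm.current_force(): force on the tool from outside, world axes, zero at the start.
- arm.current_torque(): the same for the moment, N m.
- arm.current_width(): finger opening in m.
- arm.current_grasp_force(): force on a finger pad.
Only numpy, scipy, OpenCV 4.12 (cv2) and the standard library are available. Lean on these libraries where they do the work, as an engineer would, in place of code of your own. Each camera call takes 0.05 s, during which the arm holds its last target. There are 200 camera calls.

TASK

Pull the dispenser's sprung slide out to its stop by its upright tab so that one tealight drops into the tray, and let the slide go fully home again; draw only this one. Then set that tealight, wick up, down on the empty brass saucer of the candle board so that it stands wholly on the saucer; set it down, do not drop it. Leave the two tealights on the board and the other things on the table where they are.

Things in the scene. Friction and masses are not known exactly. Their poses are not given: they have to be found in the camera images.
- dispenser: Fixed wooden dispenser, 222 (x) x 120 (y) x 74 mm high. Origin on the table under the centre of the magazine (open square tower, 55 x 57 mm outside, 74 mm high). -x is its front: a tray with floor 4 mm above the table, x -33 to -114 mm, 108 mm wide, lip 6 mm above the floor. Behind (+x, to 102 mm) a spring housing 46 mm high. The slide runs along x, underside 22 mm above the table.
- slide (a joint): How far the slide is pulled out towards the dispenser's front (-x): 0 m is home, 0.070 m its stop. A spring always pulls it home (about 4 N at home, 9 N at the stop).
- tab_top (a point): Centre of the top edge of the slide's upright steel tab (moves with the slide): a flat plate 10 mm thick along the dispenser's x, 32 mm wide along its y, from 27 to 85 mm above the table. It stands beside the magazine, 67 mm to +y of its centre, 22 mm clear of its side; free space before and behind it.
- tray (a point): Point on the tray floor (4 mm above the table), 70 mm in front of the dispenser's origin, about where a drawn tealight lands.
- light_1: The lowest tealight in the magazine, the one that will drop: aluminium cup, 38 mm diameter, 16 mm high, 20 g, white wax and a wick on top. Origin at the centre of its underside, z towards the wick.
- light_2: Second tealight in the magazine, same size; stays in the dispenser.
- light_3: Third tealight in the magazine, same size; stays in the dispenser.
- candle_board: Fixed flat stone board, 92 (x) x 262 (y) x 10 mm high, origin at the centre of its underside. Three flush brass saucers (56 mm diameter discs, flat) in a row along its y at -80, 0 and +80 mm.
- empty_saucer: The brass saucer that has no tealight on it: origin at its centre, on the board's top surface (10 mm above the table).
- light_a: A tealight standing on one saucer (38 mm diameter, 16 mm high), origin at the centre of its underside.
- light_b: A tealight standing on another saucer, same size.
- succulent: Bystander: white plant pot, 70 mm diameter, about 95 mm high with its plant.
- trinket_box: Bystander: dark wooden box 79 x 114 x 47 mm.
- mug: Bystander: mug, 80 mm diameter, 90 mm high.
- matchbox: Bystander: cardboard matchbox 36 x 66 x 18 mm.
Mind the look-alikes: they are no part of the job. What is shaped like the light_3 but green is not meant.

How it is judged (in metres and radians):
On the way, in this order (a step that is already met when the one before it is completed fails the run):
1. the slide is pulled out to its stop (within 4 mm) (value of joint slide above 0.066 m), for 0.1 s.
2. one tealight lies flat in the tray and the slide is home again (within 3 mm) (value of joint slide below 0.003 m and z of light_1 in the frame of dispenser below 0.008 m and x of light_1 in the frame of dispenser between -0.115 and -0.04 m and y of light_1 in the frame of dispenser between -0.055 and 0.055 m and angle between light_1's own z axis and vertical below 0.1 rad), for 0.2 s.
At the end, for the whole second after the job is handed in: The drawn tealight stands upright, wick up, at rest on the board, its centre within 9 mm of the empty saucer's centre (wholly on the saucer); the slide is home within 3 mm; the other two tealights are still in the magazine; the two tealights on the board are within 10 mm of where they were (horizontal distance between light_1 and empty_saucer below 0.009 m and z of light_1 in the frame of empty_saucer between -0.002 and 0.003 m and angle between light_1's own z axis and vertical below 0.08 rad and linear speed of light_1 below 0.01 m/s and value of joint slide below 0.003 m and x of light_2 in the frame of dispenser between -0.012 and 0.012 m and y of light_2 in the frame of dispenser between -0.012 and 0.012 m and x of light_3 in the frame of dispenser between -0.012 and 0.012 m and y of light_3 in the frame of dispenser between -0.012 and 0.012 m and distance of each of light_a, light_b from where it was at the start of the episode below 0.01 m); the robot touches nothing.
It fails at once if a second tealight is drawn from the dispenser (x of any of light_2, light_3 in the frame of dispenser below -0.02 m).
It fails at once if the tealight is let fall onto the saucer from more than about 1.5 cm (horizontal distance between light_1 and empty_saucer below 0.04 m and contact force between light_1 and the fingers below 0.05 N and linear speed of light_1 above 0.5 m/s).
It fails at once if a tealight on the board is pushed more than 20 mm or a bystander more than 30 mm (distance of any of light_a, light_b from where it was at the start of the episode above 0.02 m or distance of any of succulent, trinket_box, mug, matchbox from where it was at the start of the episode above 0.03 m).
It also fails if it takes over 51 s, if anything falls off the work surface, if the arm or the gripper's body presses on something with over 40 N, if the wrist force passes 120 N, or if a joint passes its speed limit or range.

## Working session

There is one attempt and no reset: what is moved stays moved. The work goes in short steps, each a Python script; the robot and the scene stay as the last script left them, time stands still between calls to the robot, and variables do not carry over. Pictures are saved under pics/ and viewed, at most 10 in all, crops included, and the job is handed in when it is done.

```bash
mkdir -p pics; python3 - <<'E'
from rig import arm
import cv2,numpy as np
for n in("scene","top"):
    im=arm.snapshot(n); cv2.imwrite(f"pics/{n}0.png",im[:,:,::-1])
    c=arm.get_calibration(n); print(n,np.round(c["intrinsics"],2).tolist(),np.round(c["cam_to_world"],4).tolist())
print(arm.grip_depth,arm.current_tool_rot(),arm.current_t(),arm.current_width())
E
```

```text
scene [[408.16, 0.0, 279.11], [0.0, 408.16, 210.08], [0.0, 0.0, 1.0]] [[-0.6819, 0.5588, -0.4719, 1.0435], [0.7314, 0.5135, -0.4488, 0.411], [-0.0085, -0.6512, -0.7589, 0.7933], [0.0, 0.0, 0.0, 1.0]]
top [[487.88, 0.0, 285.58], [0.0, 487.88, 212.02], [0.0, 0.0, 1.0]] [[0.0261, -0.9957, 0.0892, 0.4933], [-0.9997, -0.0264, -0.0018, -0.0065], [0.0042, -0.0891, -0.996, 1.2544], [0.0, 0.0, 0.0, 1.0]]
0.0188 [[-9.70198808e-01  2.42310014e-01 -3.60580532e-04]
 [ 2.42310264e-01  9.70198241e-01 -1.05299415e-03]
 [ 9.46835715e-05 -1.10898603e-03 -9.99999381e-01]] 0.1 0.09133178386015472
```

View pics/top0.png

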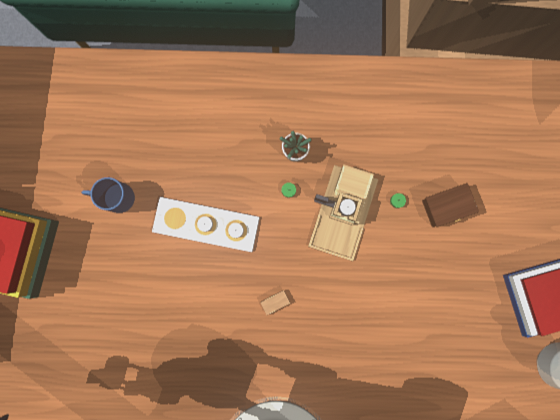

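View pics/scene0.png

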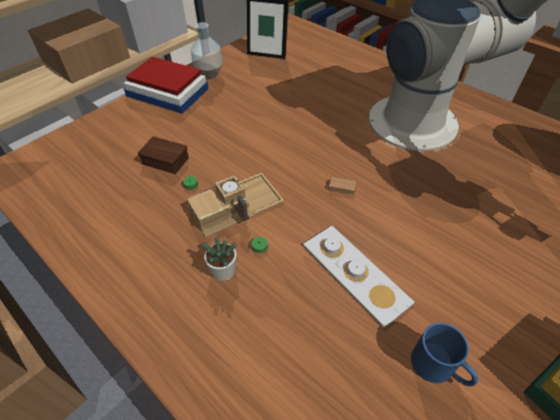

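The top view shows the board at about (207,224), with its empty saucer at (175,217). The dispenser magazine is at (347,207), its tab at about (325,201) and its tray at (337,240). The green decoys are at (289,190) and (399,200). The scene view agrees. Next I'll enlarge the dispenser in the top view and take a closer wrist view.

```bash
cat > h.py <<'E'
from rig import arm
import cv2,numpy as np
def ray(n,px,c=None):
    c=c or arm.get_calibration(n); K=c["intrinsics"]; T=np.array(c["cam_to_world"])
    u=(px[0]-K[0][2])/K[0][0]; v=(px[1]-K[1][2])/K[1][1]
    if n=="wrist":
        r=np.hypot(u,v); s=np.sin(r)/max(r,1e-9); d=np.array([u*s,v*s,np.cos(r)])
    else: d=np.array([u,v,1.])
    return T[:3,3],T[:3,:3]@d
def on(n,px,z,c=None):
    o,d=ray(n,px,c); return o+d*(z-o[2])/d[2]
def project(n,P,c=None):
    c=c or arm.get_calibration(n); K=c["intrinsics"]; T=np.array(c["cam_to_world"])
    p=T[:3,:3].T@(np.asarray(P)-T[:3,3])
    if n=="wrist":
        h=np.hypot(p[0],p[1]); t=np.arctan2(h,p[2]); q=p[:2]/max(h,1e-9)*t
    else: q=p[:2]/p[2]
    return np.array([K[0][0]*q[0]+K[0][2],K[1][1]*q[1]+K[1][2]])
def down(yaw):  # y axis (closing) at yaw deg from world x
    a=np.radians(yaw); y=np.array([np.cos(a),np.sin(a),0]); z=np.array([0,0,-1.]); return np.c_[np.cross(y,z),y,z]
E
python3 - <<'E'
from h import *
im=cv2.imread("pics/top0.png")
# board
m=cv2.inRange(cv2.cvtColor(im,cv2.COLOR_BGR2HSV),(0,0,170),(180,45,255)); m[:, :140]=0; m[:,270:]=0; m[:190]=0; m[260:]=0
m=cv2.morphologyEx(m,cv2.MORPH_CLOSE,np.ones((5,5)))
ct=max(cv2.findContours(m,0,1)[0],key=cv2.contourArea)
w=np.array([on("top",p[0],.010)[:2] for p in ct],np.float32)
r=cv2.minAreaRect(w); print("board",r)
hsv=cv2.cvtColor(im,cv2.COLOR_BGR2HSV); print(hsv[217,175],hsv[240,337],hsv[180,353])
print("saucer approx",on("top",(175,217),.01))
print("mag",on("top",(347,207),.065),"tab",on("top",(325,201),.085))
c=im[150:275,280:420]; cv2.imwrite("pics/c1.png",cv2.resize(c,None,fx=4.5,fy=4.5,interpolation=cv2.INTER_CUBIC))
# wrist view
c=on("top",(340,215),.03)
R=down(90)
for R in(down(90),down(-90)):
    print(arm.solve_ik([c[0]-.06,c[1],.34],R))
T=np.array(arm.get_calibration("wrist")["cam_to_world"]);print(T, arm.current_ee_pos(),arm.get_calibration("wrist")["intrinsics"])
E
```

```text
board ((0.5686227083206177, 0.19583699107170105), (0.2607671916484833, 0.09214020520448685), 80.17802429199219)
[ 21 120 226] [ 18  93 224] [ 19  92 224]
saucer approx [0.58444982 0.27340102 0.01      ]
mag [ 0.61612276 -0.15888926  0.065     ] tab [ 0.62719182 -0.10303326  0.085     ]
[-2.12857015e+01  1.71736644e+01  7.52619449e+01 -2.54444375e-14
  8.75643907e+01 -1.11285702e+02]
[-2.12857015e+01  1.71736644e+01  7.52619449e+01 -2.54444375e-14
  8.75643907e+01  6.87142985e+01]
[[ 0.24184704  0.93742862  0.25047472  0.08147331]
 [ 0.97031363 -0.23332731 -0.06363829  0.62412109]
 [-0.00121376  0.25842977 -0.96602929  0.38343746]
 [ 0.          0.          0.          1.        ]] [0.15132368 0.60605692 0.21337848] [[325.1922621    0.         281.22545296]
 [  0.         325.1922621  208.28421815]
 [  0.           0.           1.        ]]
```

View pics/c1.png

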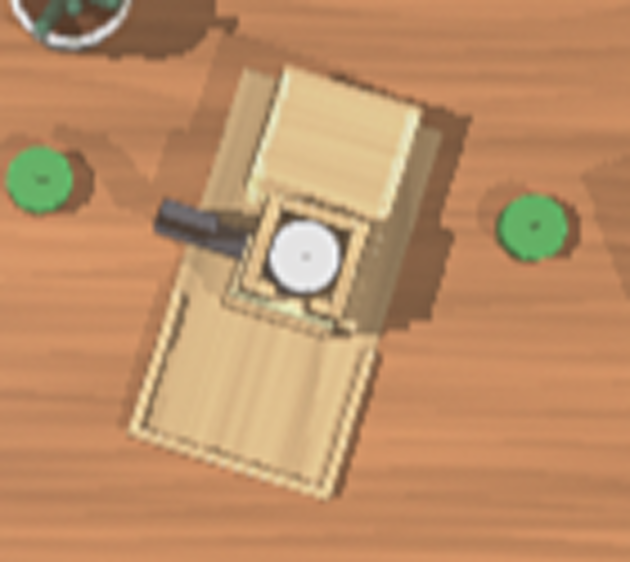

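The crop shows the dispenser turned about -17°. The tray's front lip corners are at crop (130,434) and (330,497). The tab top is at about (188,220), left of the magazine, and the white tealight is at (306,257). Both green discs, at (40,180) and (533,227), stand outside the dispenser and are the decoys. Next is a close wrist view to refine this.

```bash
python3 - <<'E'
from h import *
f=lambda x,y,z:on("top",(280+(x+.5)/4.5-.5,150+(y+.5)/4.5-.5),z)
L=f(130,434,.01);R_=f(330,497,.01)
e=(L-R_)[:2]; print("front",L,R_,np.linalg.norm(e)); ey=e/np.linalg.norm(e); ex=np.array([ey[1],-ey[0]])
o=(L+R_)[:2]/2+ex*.12; print("origin",o,"yaw",np.degrees(np.arctan2(ex[1],ex[0])))
print("tab",o+ey*.067, "seen",f(188,220,.085))
yaw=np.degrees(np.arctan2(ex[1],ex[0]))
# view: camera (tool +x) placed on robot's side; tool x toward -ex
p=o+ex*.0
R=down(yaw-90)
print(R[:,0])
for s in(-90,90):
    R=down(yaw+s)
    q=arm.solve_ik([p[0],p[1],.27],R); print(s,R[:,0],q)
R=down(yaw-90) if down(yaw-90)[0,0]<0 else down(yaw+90)
arm.move_to([p[0],p[1],.27],R)
c=arm.get_calibration("wrist"); im=arm.snapshot("wrist")[:,:,::-1]
import pickle; pickle.dump(c,open("w1.pkl","wb"))
cv2.imwrite("pics/w1.png",im); print(arm.current_t())
E
```

```text
front [ 0.5193055  -0.06940588  0.01      ] [ 0.48679188 -0.18305242  0.01      ] 0.1182060568371685
origin [ 0.61841997 -0.1592362 ] yaw -15.965519191774028
tab [ 0.63684892 -0.09482057] seen [ 0.63302854 -0.09420424  0.085     ]
[ 0.9614274  -0.27505882  0.        ]
-90 [ 0.9614274  -0.27505882  0.        ] [-1.97945918e+01  2.68700713e+01  7.05106254e+01 -2.54444375e-14
  8.26193033e+01  8.61709274e+01]
90 [-0.9614274   0.27505882  0.        ] [-1.97945918e+01  2.68700713e+01  7.05106254e+01 -2.54444375e-14
  8.26193033e+01 -9.38290726e+01]
3.2917
```

View pics/w1.png

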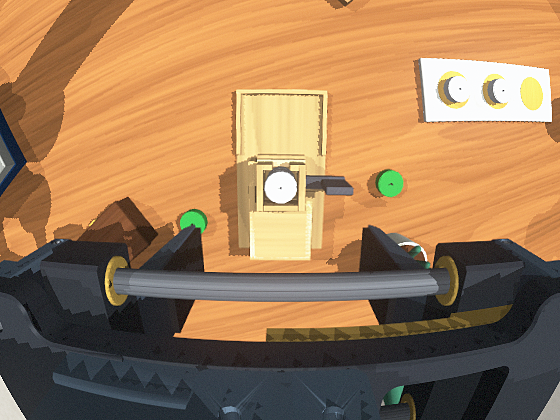

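The wrist view shows the tray's front corners at (235,91) and (327,91), the magazine light at (281,187), and the tab top at about (340,183). I'll compare these with projections of the estimate.

```bash
python3 - <<'E'
from h import *
import pickle
c=pickle.load(open("w1.pkl","rb"))
L=on("wrist",(327,91),.01,c);R=on("wrist",(235.5,91),.01,c);e=(L-R)[:2];n=np.linalg.norm(e);ey=e/n;ex=np.array([ey[1],-ey[0]])
o=(L+R)[:2]/2+ex*.12; print("wrist origin",o,np.degrees(np.arctan2(ex[1],ex[0])),n)
im=cv2.imread("pics/w1.png"); big=cv2.resize(im[80:270,220:400],None,fx=3.2,fy=3.2,interpolation=cv2.INTER_CUBIC)
a=np.radians(-16); ex=np.array([np.cos(a),np.sin(a)]);ey=np.array([-ex[1],ex[0]]);o=np.array([.6184,-.1592])
def dr(pts,col):
    for p in pts:
        P=[*(o+ex*p[0]+ey*p[1]),p[2]]; q=(project("wrist",P,c)-[220,80]+.5)*3.2
        cv2.circle(big,tuple(int(v) for v in q),2,col,-1)
dr([(-.12,.06,.01),(-.12,-.06,.01)],(0,0,255))
dr([(x,y,.074) for x in(-.0275,.0275) for y in(-.0285,.0285)],(255,0,0))
dr([(x,y,.085) for x in(-.005,.005) for y in(.051,.083)],(0,0,255))
dr([(x,y,.027) for x in(-.005,.005) for y in(.051,.083)],(255,0,255))
cv2.imwrite("pics/c2.png",big)
E
```

```text
wrist origin [ 0.62250943 -0.15914769] -15.885636355153233 0.11973592436733199
```

View pics/c2.png

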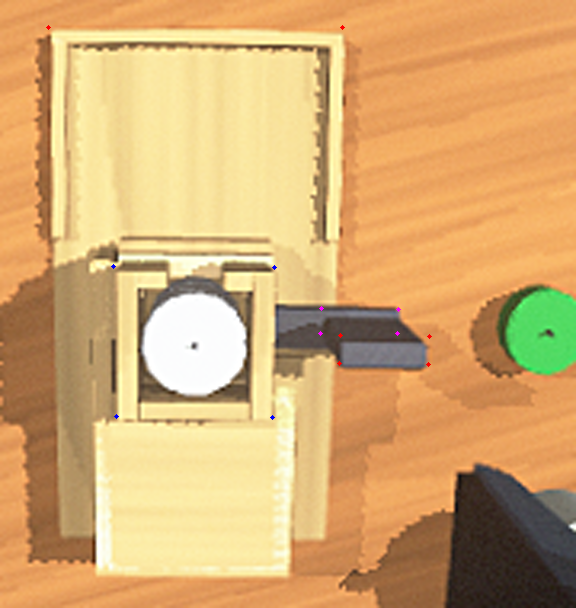

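The estimate fits within about 1.6 mm, so I refine the origin to (0.6205, -0.1592) with yaw -16°. Now I grip the tab and pull, watching the force.

```bash
python3 - <<'E'
from h import *
a=np.radians(-16); ex=np.array([np.cos(a),np.sin(a),0]);ey=np.array([-ex[1],ex[0],0]);o=np.array([.6205,-.1592,0])
R=down(-16); t=o+ey*.067
arm.grip(.05)
arm.move_to(t+[0,0,.15],R); arm.move_l(t+[0,0,.049],R,.12)
f0=np.array(arm.current_force()); print("f0",f0)
arm.grip(.0); print("w",arm.current_width(),arm.current_grasp_force(),arm.current_force(),arm.current_t())
P0=np.array(arm.current_ee_pos()); print((P0-t)@ex)
P0=t+[0,0,.049]
arm.move_l(P0-ex*.066,R,.06)
for d in np.arange(.067,.0745,.001):
    arm.move_l(P0-ex*d,R,.05)
    F=(np.array(arm.current_force())-f0)@ex
    print(round(d,3),round(F,1),round(-(np.array(arm.current_ee_pos())-P0)@ex,4))
    if F>25: break
arm.sleep(.3); cv2.imwrite("pics/t1.png",arm.snapshot("top")[150:275,280:420,::-1])
print("w",arm.current_width(),arm.current_t())
E
```

```text
f0 [ 0.40655456 -0.11810405  0.03480971]
w 0.009857277809867188 29.996668696403503 [-2.72621753  0.88885583  2.92972015] 7.2917
-0.00017183248375979602
0.067 8.2 0.0654
0.068 8.0 0.0664
0.069 8.4 0.0674
0.07 8.8 0.0684
0.071 9.7 0.0693
0.072 9.2 0.0703
0.073 14.9 0.0703
0.074 20.2 0.0704
w 0.009961417565153596 10.8917
```

The force jump at 70.3 mm marks the stop. Now I ease the slide home, release it and check.

```bash
python3 - <<'E'
from h import *
a=np.radians(-16); ex=np.array([np.cos(a),np.sin(a),0]);ey=np.array([-ex[1],ex[0],0]);o=np.array([.6205,-.1592,0])
R=down(-16); P0=o+ey*.067+[0,0,.049]
arm.move_l(P0-ex*.0005,R,.07); print(arm.current_force())
arm.grip(.05); arm.sleep(.2)
arm.move_l(P0+[0,0,.10],R,.2)
# look from where the camera sees tray
R2=down(74)
arm.move_to(o-ex*.0+[0,0,.25],R2)
c=arm.get_calibration("wrist"); im=arm.snapshot("wrist")[:,:,::-1]
import pickle; pickle.dump(c,open("w2.pkl","wb"))
cv2.imwrite("pics/w2.png",im)
t=arm.snapshot("top")[:,:,::-1];cv2.imwrite("pics/top2.png",t)
big=cv2.resize(im[40:280,150:420],None,fx=2,fy=2); tt=cv2.resize(t[150:275,280:400],None,fx=2,fy=2)
cv2.imwrite("pics/c3.png",np.hstack([big,cv2.copyMakeBorder(tt,0,480-tt.shape[0],0,0,0)])); print(arm.current_t())
E
```

```text
[ 5.13346314 -0.22499302 -1.44971461]
15.3417
```

View pics/c3.png

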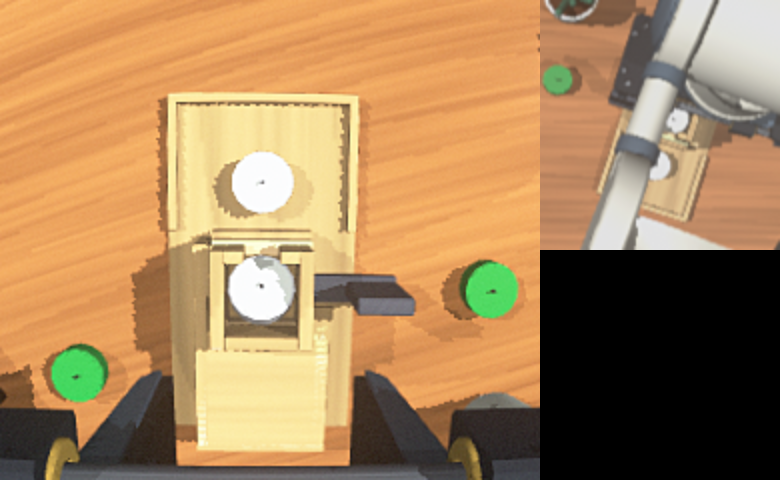

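One tealight lies flat in the tray at crop (263,182). The slide is home and the magazine still holds its lights. Now I localise the drawn light, grasp it, and carry it to a hover beside the saucer for a wrist look.

```bash
cat >> h.py <<'E'
def disc(im,lo,hi,near,rad=70):
    m=cv2.inRange(cv2.cvtColor(im,cv2.COLOR_BGR2HSV),lo,hi)
    k=np.zeros_like(m); cv2.circle(k,tuple(int(v) for v in near),rad,255,-1); m=cv2.morphologyEx(m&k,cv2.MORPH_OPEN,np.ones((3,3)))
    ct=[c for c in cv2.findContours(m,0,1)[0] if cv2.contourArea(c)>60]
    return min(ct,key=lambda c:np.linalg.norm(c.reshape(-1,2).mean(0)-near))
def disc_w(n,ct,z,c):
    w=np.array([on(n,p[0],z,c)[:2] for p in ct],np.float32); return cv2.minEnclosingCircle(w)
E
python3 - <<'E'
from h import *
import pickle
c=pickle.load(open("w2.pkl","rb")); im=cv2.imread("pics/w2.png")
ct=disc(im,(0,0,215),(180,40,255),(281.5,131),30); (x,y),r=disc_w("wrist",ct,.020,c); print("light",x,y,r)
a=np.radians(-16); ex=np.array([np.cos(a),np.sin(a),0]);ey=np.array([-ex[1],ex[0],0]);o=np.array([.6205,-.1592,0])
p=np.array([x,y,0])-ex*.0015; print("disp frame",(p-o)@ex,(p-o)@ey)
assert abs((p-o)@ey)<.012 and r<.024
# a little clearance from the magazine
R=down(74); arm.grip(.062)
arm.move_to(p+[0,0,.11],R); arm.move_l(p+[0,0,.035],R,.15); arm.move_l(p+[0,0,.009],R,.05)
print(arm.current_force())
arm.grip(0); print("w",arm.current_width(),arm.current_grasp_force(),arm.current_ee_pos())
arm.move_l(p+[0,0,.13],R,.15); print("w",arm.current_width(),arm.current_grasp_force())
b=np.radians(-9.8); eb=np.array([-np.sin(b),np.cos(b),0]); s=np.array([.5686,.1958,0])+eb*.08
for yw in(-9.8,170.2): print(yw,arm.solve_ik(s+[0,0,.15],down(yw)))
print(arm.current_t())
E
```

```text
light 0.5594039559364319 -0.1415894478559494 0.019055603072047234
disp frame -0.06508341295913128 8.799718383948815e-05
[-0.08017826 -0.41560271 -1.108211  ]
w 0.03680864728389284 30.00054359436035 [ 0.55808624 -0.14123182  0.00916891]
w 0.037176487459544286 29.99997228384018
-9.8 [ 1.99410419e+01  3.33461744e+01  7.85016616e+01 -2.54444375e-14
  6.81521640e+01  2.97410419e+01]
170.2 [ 1.99410419e+01  3.33461744e+01  7.85016616e+01 -2.54444375e-14
  6.81521640e+01 -1.50258958e+02]
19.2
```

```bash
python3 - <<'E'
from h import *
import pickle
b=np.radians(-9.8); eb=np.array([-np.sin(b),np.cos(b),0]); s=np.array([.5686,.1958,0])+eb*.08
R=down(-9.8); arm.move_to(s-eb*.06+[0,0,.13],R)
c=arm.get_calibration("wrist"); im=np.ascontiguousarray(arm.snapshot("wrist")[:,:,::-1]); T=np.array(arm.current_ee_pos())
pickle.dump((c,T),open("w3.pkl","wb")); cv2.imwrite("pics/w3.png",im)
n=project("wrist",s+[0,0,.01],c); print("expect saucer px",n,"light px",project("wrist",T+[0,0,.01],c))
try:
    ct=disc(im,(14,70,120),(30,255,255),n,60); print(disc_w("wrist",ct,.01,c),cv2.minEnclosingCircle(ct),s)
except Exception as e: print(e)
print(arm.current_width(),arm.current_t())
E
```

```text
expect saucer px [280.41460229 137.42617097] light px [280.21346661 262.69076639]
((0.5854994654655457, 0.2745927572250366), 0.027927139773964882) ((284.0, 136.8787841796875), 31.272838592529297) [0.58221676 0.27463263 0.        ]
0.037216023154444576 21.125
```

View pics/w3.png

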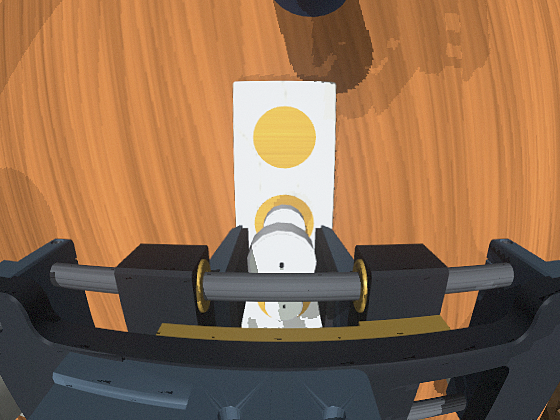

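The view shows the empty saucer at (284,137), clear of everything, with its two neighbours behind it and the held light centred between the fingers. I take x as the mean of the two cameras and lower the light until it touches.

```bash
python3 - <<'E'
from h import *
b=np.radians(-9.8); eb=np.array([-np.sin(b),np.cos(b),0]); s=np.array([.5842,.2747,0]); R=down(-9.8)
arm.move_l(s+[0,0,.10],R,.15); arm.move_l(s+[0,0,.020],R,.08); arm.sleep(.2)
f0=np.array(arm.current_force())
z=.018
while z>.0125:
    arm.move_l(s+[0,0,z],R,.03); F=(np.array(arm.current_force())-f0)[2]
    if F>2: break
    z-=.0005
print("contact",z,F,arm.current_ee_pos(),arm.current_width())
arm.grip(.05); arm.sleep(.2)
arm.move_l(s+[0,0,.05],R,.06); arm.move_l(s+[0,0,.13],R,.15)
arm.move_l(s-eb*.06+[0,0,.13],R,.15)
c=arm.get_calibration("wrist"); im=np.ascontiguousarray(arm.snapshot("wrist")[:,:,::-1]); cv2.imwrite("pics/w4.png",im)
cv2.imwrite("pics/c4.png",cv2.resize(im[60:240,180:400],None,fx=2.5,fy=2.5))
print(arm.current_force(),arm.current_t())
E
```

```text
contact 0.014999999999999996 4.375954086551741 [0.58426641 0.27472362 0.01517546] 0.03695125007065579
[-0.48370161  0.07298316  0.09326953] 27.4583
```

View pics/c4.png

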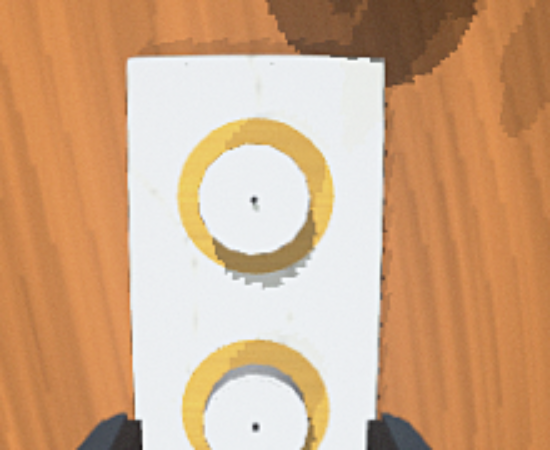

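The tealight stands upright and is centred on the saucer to about 1 mm: the light is at crop (254,199) and the saucer at (256,196). The gripper is clear, so I'm handing in.

```bash
python3 -c "
from rig import arm
print(arm.sign_off())"
```

```text
the job is handed in; nothing more can be done
None
```

The slide was pulled to its stop once and let home, and the one tealight drawn was set down wick up on the empty saucer, within about 1 mm of its centre; the job was handed in after about 28 s of the 51 s allowed, but the sign-off returned no verdict.

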